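Store a lens in a dry box and press its gasketed lid home corner by corner

ROBOT

A 6-joint arm with a two-finger parallel gripper is mounted at the origin on the work surface. World frame = base frame: x ahead of the robot, y to its left, z up, the work surface at z = 0. Lengths are in m, angles in rad, forces in N, time in s.
With the tool pointing down it reaches from about 0.3 to 0.775 m from the base axis. Payload 14.6 kg.
Tool frame: the origin (TCP) lies between the finger pads; the fingertips stand 22 mm ahead of it and the grasp point (between the pads) lies 3 mm ahead of it (ctrl.tip_reach is the distance from the TCP to the fingertips, in m); z points along the fingers, y is the direction in which the jaws open and shut (so a half turn about z gives the same grasp; the last joint's range is limited). The gripper opens to 94 mm and grips with 3 to 60 N. Pads are 16 mm wide; open, the fingers measure 119 mm over their backs; the gripper's body (75 mm by 177 mm) begins 78 mm behind the grasp point.
Start: joints at [-1.291, 0.3, 1.521, -0, 1.321, -0.067], TCP at [0.187, -0.517, 0.227] pointing down, gripper open.
Joint ranges: [-3.03, 3.03], [-0.79, 2.21], [0.23, 2.52], [-1.04, 4.18], [0, 3.07], [-2.55, 2.55]. Speed limits (rad/s): [2.22, 2.22, 2.57, 3.14, 3.14, 3.14].

INTERFACE

Orientations are given as [roll, pitch, yaw] about the fixed x, y, z axes, in that order (R = Rz(yaw) Ry(pitch) Rx(roll)).
In Python, from station import ctrl gives the robot as it stands. The module is installed in compiled form; this text tells all that it offers.
- The arm moves only by the shell command python3 -m creep 'ROWS' [OPENING] [FORCE]. ROWS is a JSON object of lists of equal length, an entry for each row: "xyz": the shift along the tool's x, y, z in mm, a list of three; "spin": the turn about the tool's z in rad. In form: {"xyz": [[tx, ty, tz], ...], "spin": [spin, ...]}. A call has 1 to 5 rows; each row shifts and turns the commanded pose from where the row before left it, along the tool's axes as they then stand; what a row does not reach is not made up. A row lasts 1/8 s, in which the tool goes at most 62.5 mm and 10.7 degrees, less where a joint would pass 70% of its speed; a pose out of reach is approached as far as the arm can. A call with a gripper value outside its range is refused whole. OPENING is the finger opening in mm, from 0 to 94, set as the call begins (- or left out, the last holds). The fingers move at their own pace and stop on an object; FORCE is the grip in N (left out, the last holds). Time passes only in rows, so rows that do not move let the fingers close. It gives the time, the measured TCP pose, the force and the opening at its end, in the units of the state.
- ctrl.get_obs(): the state, without advancing time (a new reading comes with each control period).
- ctrl.camera(name): name is "scene" or "side" or "wrist"; returns the picture (420x560x3 uint8, red, green, blue); there is no depth.
- ctrl.camera_model(name): a dict with "fx", "fy", "cx", "cy" (pixels), "R" (3x3) and "t" (3): a world point X has camera coordinates R X + t. Camera axes: x right, y down, z forward; pixel columns grow to the right and rows downward; lengths in m; the calibration is good to about 2 mm. A picture is of the moment at which its call begins: read the wrist's pose just before it. camera_model takes no time and is no camera call; for the wrist camera it gives the pose at the moment of the call.
- ctrl.hand_in(): hands the job in, once; it reports no verdict.
The state is a dict: "time_s": time; "qpos": joint angles; "joint_vel": joint speeds; "tau": joint torques, N m; "ee_pos": TCP position; "eef_rot": TCP orientation; "force": force on the tool from outside, world axes, zero at the start; "moment": the same for the moment, N m; "grip_width": finger opening in m.
Only numpy, scipy, OpenCV 4.12 (cv2) and the standard library are available. Lean on these libraries where they do the work, as an engineer would, in place of code of your own. Each camera call takes 0.05 s, during which the arm holds its last target.

TASK

Put the lens with the green ring away in the dry box: stand it upright on the box floor without dropping or tipping it, then lay the lid on the gasket without pushing it down and let go. Then press the lid down one corner at a time, at the white thumb marks, until every corner is fully home and the lid sits flat and sealed all round; do not disturb the other things on the plate.

Things in the scene. Friction and masses are not known exactly. Their poses are not given: they have to be found in the camera images.
- box: Black dry box, open on top, bolted down (cannot move): 170 long (its x) x 130 wide (its y), rim 95 above its underside, walls 12 thick, inside 146 x 106, padded floor 10 above the underside. Blue humidity dot and brass fitting on its -x face; low bolt ears at both ends reach 99 from the centre. Origin: centre of the underside, z up.
- box_rim (a point): centre of the box mouth, level with the rim (95 above the box's underside). A red gasket runs round the rim; its four corners stand 5 proud of it. Lid laid loosely on the gasket: lid origin 88 above the box's origin. Lid sealed: 83, the plate resting on the rim all round, its top 103 above the box's underside.
- lid: Loose blue lid, right side up, about 0.45 kg: plate 170 (its x) x 130 (its y) x 8 thick; under it a dark plug 138 x 98 (130 x 90 at the bottom), 12 deep, that goes into the box mouth with 4 to spare each side, either way round. Origin: centre of the plug's underside, z up; plate top at 20. Rigid: pressing one corner down makes the opposite one rise a few mm until pressed in its turn.
- lid_grip (a point): centre of the lid's black bar handle, 48 above the lid's origin, 28 above the plate: bar 90 long along the lid's x, 16 wide, 14 high, on two posts near its ends, open below (grasp it across its 16 width, closing along the lid's y)
- lens: Lens with a GREEN ring near its top: upright black cylinder, 50 dia x 66 high, glass on top, about 0.22 kg. Origin: centre of its underside, z up.
- lid_c1 (a point): white thumb mark (20 dia) on top of the lid at its +x +y corner, 72 and 52 from the lid's centre: the place to press
- lid_c2 (a point): white thumb mark (20 dia) on top of the lid at its -x +y corner, 72 and 52 from the lid's centre: the place to press
- lid_c3 (a point): white thumb mark (20 dia) on top of the lid at its -x -y corner, 72 and 52 from the lid's centre: the place to press
- lid_c4 (a point): white thumb mark (20 dia) on top of the lid at its +x -y corner, 72 and 52 from the lid's centre: the place to press
- seal_1 (a joint): how far (m) the gasket is pushed in at the box's +x +y corner (79, 59 from the box's centre): 0 standing 5 mm proud, 0.005 fully in, flush with the rim. It gives way at 8 N or more on that corner (about 10 to 12 N needed on the thumb mark) and stays where it is pushed; once the lid meets the rim it is rigid.
- seal_2 (a joint): how far (m) the gasket is pushed in at the box's -x +y corner (79, 59 from the box's centre): 0 standing 5 mm proud, 0.005 fully in, flush with the rim. It gives way at 8 N or more on that corner (about 10 to 12 N needed on the thumb mark) and stays where it is pushed; once the lid meets the rim it is rigid.
- seal_3 (a joint): how far (m) the gasket is pushed in at the box's -x -y corner (79, 59 from the box's centre): 0 standing 5 mm proud, 0.005 fully in, flush with the rim. It gives way at 8 N or more on that corner (about 10 to 12 N needed on the thumb mark) and stays where it is pushed; once the lid meets the rim it is rigid.
- seal_4 (a joint): how far (m) the gasket is pushed in at the box's +x -y corner (79, 59 from the box's centre): 0 standing 5 mm proud, 0.005 fully in, flush with the rim. It gives way at 8 N or more on that corner (about 10 to 12 N needed on the thumb mark) and stays where it is pushed; once the lid meets the rim it is rigid.
- lens_amber: second lens like the first (50 dia x 66 high) but with an ORANGE ring: a bystander; origin at the centre of its underside
- spacer: steel spacer ring, 60 outer dia x 14 high, lying flat: a bystander; origin at the centre of its underside
- blower: black rubber dust blower, 60 dia x 110 high, nozzle up: a bystander; origin at the centre of its underside
- bottle: amber bottle with white cap, 52 dia x 110 high: a bystander; origin at the centre of its underside
- driver: blue-handled screwdriver lying down, 170 long: a bystander; origin under its middle
- wrench: steel wrench lying down, 150 long: a bystander; origin under its middle
- jar: clear jar with steel cap, 60 dia x 60 high: a bystander; origin at the centre of its underside

How it is judged:
On the way, in this order (a step that is already met when the one before it is completed fails the run):
1. the green-ring lens stands upright on the box floor, let go (horizontal distance between lens and box below 0.062 m and z of lens in the frame of box below 0.016 m and angle between lens's own z axis and vertical below 0.1 rad and contact force between the fingers and lens below 0.05 N), for 0.2 s.
2. the lid lies on the gasket, let go, no corner pressed home yet (horizontal distance between lid and box below 0.01 m and angle between the x axis of lid and the x axis of box, either way round below 0.08 rad and z of lid in the frame of box below 0.091 m and angle between lid's own z axis and vertical below 0.06 rad and contact force between each of the arm, the fingers and lid below 0.05 N and not (value of joint seal_1 above 0.0035 m or value of joint seal_2 above 0.0035 m or value of joint seal_3 above 0.0035 m or value of joint seal_4 above 0.0035 m)), for 0.2 s.
3. a first corner of the gasket is pressed home (3.5 mm or more of its 5) ((value of joint seal_1 above 0.0035 m or value of joint seal_2 above 0.0035 m or value of joint seal_3 above 0.0035 m or value of joint seal_4 above 0.0035 m)), for 0.1 s.
4. a second corner is pressed home ((value of joint each of seal_1, seal_2 above 0.0035 m or value of joint each of seal_1, seal_3 above 0.0035 m or value of joint each of seal_1, seal_4 above 0.0035 m or value of joint each of seal_2, seal_3 above 0.0035 m or value of joint each of seal_2, seal_4 above 0.0035 m or value of joint each of seal_3, seal_4 above 0.0035 m)), for 0.1 s.
5. a third corner is pressed home ((value of joint each of seal_1, seal_2, seal_3 above 0.0035 m or value of joint each of seal_1, seal_2, seal_4 above 0.0035 m or value of joint each of seal_1, seal_3, seal_4 above 0.0035 m or value of joint each of seal_2, seal_3, seal_4 above 0.0035 m)), for 0.1 s.
At the end, for the whole second after the job is handed in: All four gasket corners pushed in 3.5 mm or more of 5; lid on the box flat within 0.015 rad, its origin under 84.6 mm above the box's (sealed: 83), centred within 10 mm, square within 0.08 rad either way round; green-ring lens upright (0.1 rad) on the box floor; both at rest (value of joint each of seal_1, seal_2, seal_3, seal_4 above 0.0035 m and horizontal distance between lid and box below 0.01 m and angle between the x axis of lid and the x axis of box, either way round below 0.08 rad and z of lid in the frame of box below 0.0846 m and angle between lid's own z axis and vertical below 0.015 rad and linear speed of each of lid, lens below 0.02 m/s and horizontal distance between lens and box below 0.062 m and z of lens in the frame of box below 0.016 m and angle between lens's own z axis and vertical below 0.1 rad); the robot touches nothing.
It fails at once if the green-ring lens is tipped over (more than 0.7 rad) (angle between lens's own z axis and vertical above 0.7 rad).
It fails at once if the lens is dropped into the box (falls faster than 0.6 m/s near its floor) (linear speed of lens above 0.6 m/s and horizontal distance between lens and box below 0.07 m and z of lens in the frame of box below 0.05 m).
It fails at once if a bystander is moved more than 30 mm (distance of any of lens_amber, spacer, blower, bottle, driver, wrench, jar from where it was at the start of the episode above 0.03 m).
It also fails if it takes over 72 s, if anything falls off the work surface, if the arm or the gripper's body presses on something with over 40 N, if the wrist force passes 120 N, or if a joint passes its speed limit or range.

## Working session

There is one attempt and no reset: what is moved stays moved. The work goes in short steps, Python scripts to look and compute and a shell command to move; the robot and the scene stay as the last step left them, time stands still between calls to the robot, and variables do not carry over. Pictures are saved under pics/ and viewed, and the job is handed in when it is done.

```bash
mkdir -p pics; python3 - <<'E'
from station import ctrl
import cv2
for n in ("scene","side","wrist"):
    cv2.imwrite(f"pics/{n}0.png",ctrl.camera(n)[:,:,::-1])
    m=ctrl.camera_model(n); print(n,m)
print(ctrl.get_obs(), ctrl.tip_reach)
E
```

```text
scene {'fx': 404.3704255225293, 'fy': 404.3704255225293, 'cx': 278.6965453947142, 'cy': 212.97883856921115, 'R': array([[ 0.35849859,  0.93351664, -0.00504517],
       [ 0.62235308, -0.24302361, -0.74405388],
       [-0.69581277,  0.26360238, -0.66810057]]), 't': array([-0.22168952, -0.2903026 ,  1.53071523])}
side {'fx': 516.2078412342529, 'fy': 516.2078412342529, 'cx': 280.1092905132281, 'cy': 205.4784897266708, 'R': array([[ 0.99617124, -0.08590816, -0.0162065 ],
       [-0.05608043, -0.48573623, -0.87230459],
       [ 0.067066  ,  0.86987361, -0.48869423]]), 't': array([-0.57297067,  0.11300771,  1.35510812])}
wrist {'fx': 364.08261752667346, 'fy': 364.08261752667346, 'cx': 281.27757668586463, 'cy': 214.85199502154683, 'R': array([[ 3.40964204e-01, -9.40076278e-01, -6.42001404e-05],
       [-9.02708101e-01, -3.27429886e-01,  2.79119604e-01],
       [-2.62414740e-01, -9.51118396e-02, -9.60256342e-01]]), 't': array([-0.55022905, -0.02908289,  0.39174456])}
{'time_s': 0.15, 'qpos': array([-1.29059910e+00,  3.00370896e-01,  1.52143155e+00,  9.15676660e-06,
        1.32069152e+00, -6.65900605e-02]), 'joint_vel': array([-0.00059538, -0.00179536, -0.00116652,  0.00071916, -0.00076783,
       -0.00029718]), 'tau': array([-2.45298579e-04, -5.31962192e+01, -3.52820170e+01,  7.07715377e-02,
        2.36402411e-02, -6.30924501e-05]), 'ee_pos': array([ 0.18688852, -0.51708667,  0.22700454]), 'eef_rot': array([-3.14069393e+00, -6.88241290e-05,  3.46784989e-01]), 'force': array([0.22867775, 0.40158201, 0.59091162]), 'moment': array([0.00738048, 0.03908554, 0.02477036]), 'grip_width': 0.09361636050228771} 0.022
```

View pics/scene0.png

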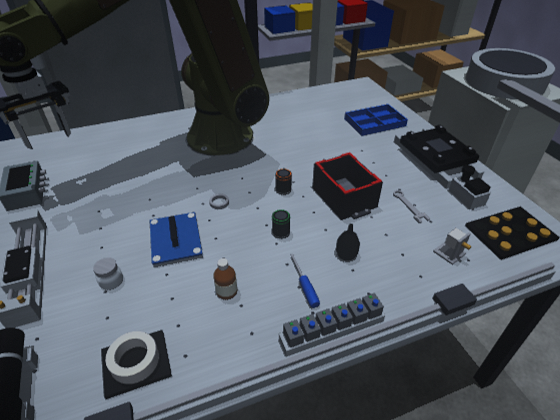

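View pics/side0.png

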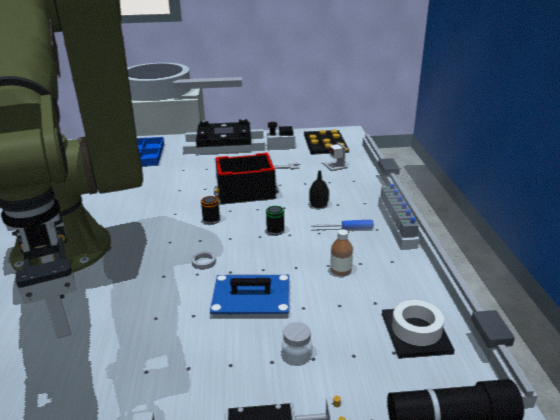

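View pics/wrist0.png

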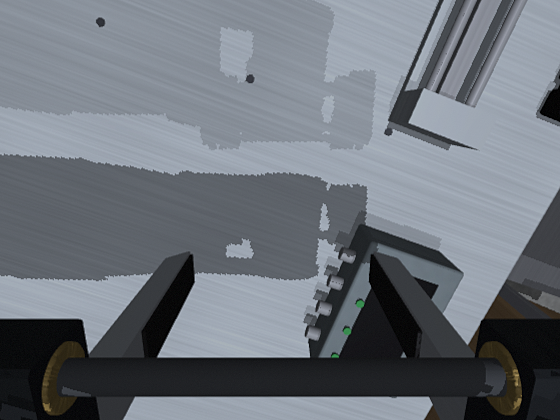

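The scene view shows the green-ring lens at (281,223), the box with red gasket at (347,180), and the blue lid at (175,238). The side view has them at (275,220), (245,175) and (251,294). I'll measure these next.

```bash
cat > h.py <<'E'
import numpy as np, cv2
from station import ctrl
def ray(m,u,v,z):
    R,t=m["R"],m["t"]; d=R.T@np.array([(u-m["cx"])/m["fx"],(v-m["cy"])/m["fy"],1.]); c=-R.T@t
    return c+d*(z-c[2])/d[2]
def proj(m,X):
    p=m["R"]@np.array(X)+m["t"]; return m["fx"]*p[0]/p[2]+m["cx"], m["fy"]*p[1]/p[2]+m["cy"]
def blobs(mask,amin=5):
    n,l,s,c=cv2.connectedComponentsWithStats(mask.astype(np.uint8)); 
    return [(c[i],s[i]) for i in range(1,n) if s[i][4]>=amin],l
E
python3 - <<'E'
from h import *
for n in ("scene","side"):
    im=cv2.imread(f"pics/{n}0.png"); m=ctrl.camera_model(n)
    hsv=cv2.cvtColor(im,cv2.COLOR_BGR2HSV); H,S,V=[hsv[:,:,i].astype(int) for i in range(3)]
    print(n)
    for nm,k,z in (("green",(H>45)&(H<85)&(S>110)&(V>40),.06),("red",((H<6)|(H>174))&(S>180)&(V>90),.097),("blue",(H>100)&(H<122)&(S>150)&(V>60),.02),("orange",(H>2)&(H<22)&(S>150)&(V>60),.06)):
        b,l=blobs(k,15)
        for c,s in b: print(nm,c.round(1),s,ray(m,*c,z).round(3))
    for nm,(x0,y0,w,h) in (("box",(295,140,110,80) if n=="scene" else (195,130,110,80)),("lens",(255,195,55,55) if n=="scene" else (250,195,55,50)),("lid",(140,205,70,65) if n=="scene" else (200,262,100,60))):
        c=cv2.resize(im[y0:y0+h,x0:x0+w],None,fx=6,fy=6,interpolation=cv2.INTER_CUBIC); cv2.imwrite(f"pics/{n}_{nm}.png",c)
a=[cv2.imread(f"pics/{n}_{q}.png") for q in ("box","lid") for n in ("scene","side")]
a=[cv2.resize(x,(400,300)) for x in a]
cv2.imwrite("pics/mont.png",np.vstack([np.hstack(a[:2]),np.hstack(a[2:])]))
E
```

```text
scene
green [274.2 217.5] [273 212   5  10  16] [0.562 0.009 0.06 ]
green [284.8 218.2] [279 212  11  10  25] [0.575 0.035 0.06 ]
red [351.9   1.9] [338   0  28   6 113] [-1.088  1.145  0.097]
red [354.7 177.7] [323 153  58  40 219] [0.524 0.273 0.097]
red [325.3 161.6] [316 156  25  13  50] [0.42  0.229 0.097]
blue [339.3  13.6] [336   3   8  22 117] [-1.143  1.094  0.02 ]
blue [279.2  10. ] [265   5  30  11 193] [-1.362  0.764  0.02 ]
blue [283.5  23.4] [273  14  22  19 340] [-1.093  0.689  0.02 ]
blue [376.2 119.2] [ 346  104   61   31 1039] [0.133 0.595 0.02 ]
blue [174.6 238.2] [ 150  214   52   50 1710] [ 0.5   -0.258  0.02 ]
blue [309.  291.3] [300 276  20  31 313] [0.795 0.01  0.02 ]
blue [375.2 301.9] [373 299   6   7  30] [0.879 0.141 0.02 ]
blue [360.  307.2] [358 304   5   8  32] [0.879 0.101 0.02 ]
blue [344.2 312.6] [342 309   6   8  33] [0.879 0.06  0.02 ]
blue [328.2 318.2] [326 315   5   8  32] [0.879 0.019 0.02 ]
blue [311.6 323.8] [309 321   6   7  34] [ 0.879 -0.021  0.02 ]
blue [294.8 329.8] [292 327   6   7  33] [ 0.879 -0.062  0.02 ]
orange [507. 215.] [503 212
[... 413 characters left out ...]
range [505.2 244.6] [500 241  11   8  59] [0.869 0.517 0.06 ]
orange [466.8 245.3] [464 243   7   6  19] [0.836 0.426 0.06 ]
side
green [274.7 213.3] [266 207  18  11  80] [0.563 0.017 0.06 ]
red [242.8 166.4] [216 153  58  22 226] [0.485 0.245 0.097]
blue [502.7 116.5] [  418     0   142   307 29176] [1.559 0.769 0.02 ]
blue [149.7 150. ] [137 137  27  29 613] [0.152 0.593 0.02 ]
blue [412.6 219. ] [411 217   5   6  20] [0.942 0.011 0.02 ]
blue [356.4 222.8] [343 220  30   8 171] [0.785 0.009 0.02 ]
blue [250.7 296.1] [ 210  275   79   39 2327] [ 0.487 -0.272  0.02 ]
orange [210.6 200.9] [202 196  16   8  35] [0.39  0.106 0.06 ]
orange [209.8 205.5] [202 203  16   5  22] [0.389 0.08  0.06 ]
```

View pics/mont.png

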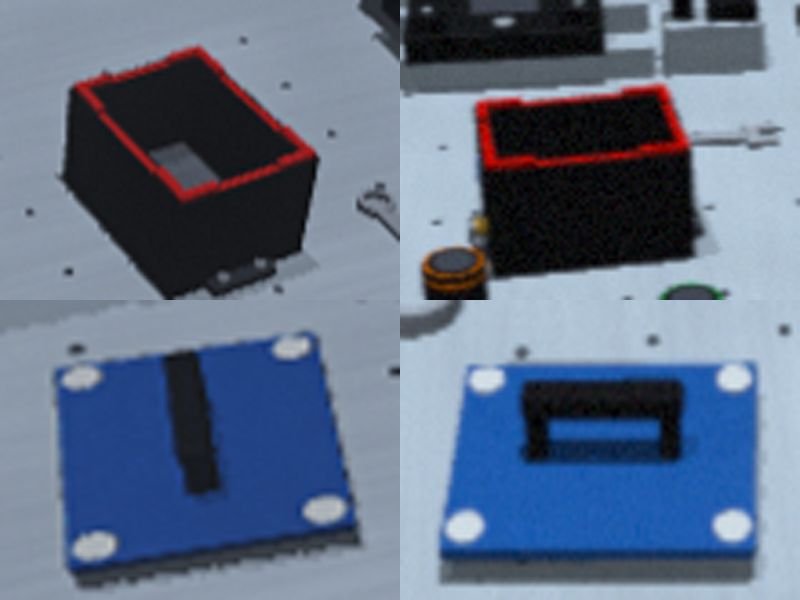

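The crops show the four white thumb marks clearly, and the gasket quadrilateral in both views. I'll fit the poses from these.

```bash
python3 - <<'E'
from h import *
def corners(mask):
    pts=np.argwhere(mask)[:,::-1].astype(np.float32); hull=cv2.convexHull(pts)
    for e in np.arange(1,12,.5):
        a=cv2.approxPolyDP(hull,e,True)
        if len(a)==4: return a[:,0]
for n in ("scene","side"):
    im=cv2.imread(f"pics/{n}0.png"); m=ctrl.camera_model(n)
    hsv=cv2.cvtColor(im,cv2.COLOR_BGR2HSV); H,S,V=[hsv[:,:,i].astype(int) for i in range(3)]
    # lid marks
    x0,y0,w,h=(145,205,62,62) if n=="scene" else (205,268,92,50)
    k=np.zeros(H.shape,bool); k[y0:y0+h,x0:x0+w]=((S<40)&(V>150))[y0:y0+h,x0:x0+w]
    b,l=blobs(k,6); b=[q for q in b if q[1][4]<120 and q[1][4]>15]
    P=[ray(m,*c,.02) for c,s in b]; print(n,"marks",[(c.round(1),s[4]) for c,s in b]); print(np.round(P,4))
    if len(P)==4: print(" mean",np.mean(P,0).round(4),"dists",[round(float(np.linalg.norm(P[i]-P[j])),4) for i in range(4) for j in range(i)])
    x0,y0,w,h=(300,145,100,75) if n=="scene" else (205,145,80,60)
    k=np.zeros(H.shape,bool); k[y0:y0+h,x0:x0+w]=(((H<8)|(H>172))&(S>120)&(V>60))[y0:y0+h,x0:x0+w]
    c=corners(k)
    P=np.array([ray(m,*(q),.099) for q in c]); print(" box",c.tolist(),P.round(4).tolist(),"mean",P.mean(0).round(4),[round(float(np.linalg.norm(P[i]-P[i-1])),4) for i in range(4)],[round(float(np.arctan2(*(P[i]-P[i-1])[1::-1])),3) for i in range(4)])
    # dark lens: blob incl green, bbox
    x0,y0,w,h=(262,200,40,45) if n=="scene" else (258,198,36,44)
    k=(V[y0:y0+h,x0:x0+w]<90)|(S[y0:y0+h,x0:x0+w]>110)
    b,l=blobs(k,50); 
    for c,s in b: print(" lens",c+[x0,y0],s+[x0,y0,0,0,0])
E
```

```text
scene marks [(array([190.5, 214.9]), np.int32(17)), (array([153.6, 221.3]), np.int32(20)), (array([196.2, 249.9]), np.int32(26)), (array([156.2, 257.9]), np.int32(28))]
[[ 0.4219 -0.1981  0.02  ]
 [ 0.4106 -0.3019  0.02  ]
 [ 0.564  -0.2127  0.02  ]
 [ 0.5543 -0.3156  0.02  ]]
 mean [ 0.4877 -0.2571  0.02  ] dists [0.1044, 0.1429, 0.1775, 0.177, 0.1443, 0.1033]
 box [[381.0, 181.0], [344.0, 193.0], [315.0, 163.0], [350.0, 153.0]] [[0.568, 0.3335, 0.099], [0.5779, 0.2094, 0.099], [0.4178, 0.1954, 0.099], [0.4084, 0.3201, 0.099]] mean [0.493  0.2646 0.099 ] [0.1602, 0.1245, 0.1607, 0.125] [0.084, -1.491, -3.054, 1.646]
 lens [280.50533049 223.97014925] [272 210  18  29 469]
side marks [(array([283. , 277.2]), np.int32(27)), (array([221.1, 277.4]), np.int32(25)), (array([215.5, 307. ]), np.int32(32)), (array([282.5, 306.8]), np.int32(32))]
[[ 0.564  -0.2115  0.02  ]
 [ 0.4206 -0.1969  0.02  ]
 [ 0.4099 -0.3006  0.02  ]
 [ 0.5535 -0.3151  0.02  ]]
 mean [ 0.487 -0.256  0.02 ] dists [0.1441, 0.178, 0.1042, 0.1041, 0.1779, 0.1443]
 box [[274.0, 168.0], [218.0, 174.0], [216.0, 157.0], [267.0, 153.0]] [[0.5773, 0.2176, 0.099], [0.4119, 0.1963, 0.099], [0.4034, 0.32, 0.099], [0.5637, 0.3315, 0.099]] mean [0.4891 0.2663 0.099 ] [0.1147, 0.1668, 0.124, 0.1608] [-1.452, -3.013, 1.64, 0.072]
 lens [274.87956989 220.11612903] [266 206  18  29 465]
```

```bash
python3 - <<'E'
import cv2,numpy as np
a=[cv2.resize(cv2.imread(f"pics/{n}_lens.png"),(400,400)) for n in ("scene","side")]
cv2.imwrite("pics/lm.png",np.hstack(a))
E
```

```text
(no output)
```

View pics/lm.png

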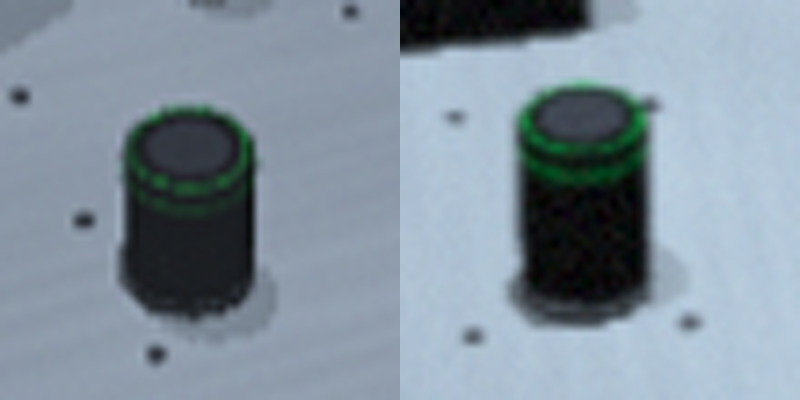

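```bash
cat >> h.py <<'E'
def go(x,y,z,yaw=None):
    "shift in tool axes (mm) of the present heading, then spin"
    o=ctrl.get_obs(); p=np.array(o["ee_pos"]); r,pi_,w=o["eef_rot"]
    d=np.array([x,y,z])-p
    from scipy.spatial.transform import Rotation as Ro
    R=Ro.from_euler("xyz",[r,pi_,w]).as_matrix()
    s=None if yaw is None else -((yaw-w+np.pi)%(2*np.pi)-np.pi)
    print("t",round(o["time_s"],2),"pos",p.round(4),"rpy",np.round([r,pi_,w],3),"F",np.round(o["force"],1),"grip",round(o["grip_width"]*1e3,1))
    print(" shift mm",(R.T@d*1e3).round(1),"spin",s)
    if s is not None:
        R2=Ro.from_euler("xyz",[r,pi_,yaw]).as_matrix(); print(" shift after spin",(R2.T@d*1e3).round(1))
E
python3 - <<'E'
from h import *
A=[];B=[]
for n,c in (("scene",(280.5,224.0)),("side",(274.9,220.1))):
    m=ctrl.camera_model(n)
    for z in (.033,.066): print(n,z,ray(m,*c,z).round(4))
    C=-m["R"].T@m["t"]; d=ray(m,*c,0)-C; d/=np.linalg.norm(d); P=np.eye(3)-np.outer(d,d); A.append(P);B.append(P@C)
print("tri",np.linalg.solve(sum(A),sum(B)))
for n,c in (("scene",(281-0.5,216.)),("side",(274.8,213.0))): # glass centre
    m=ctrl.camera_model(n); print(ray(m,*c,.066).round(4))
go(.565,.018,.2,1.65)
E
```

```text
scene 0.033 [0.5652 0.026  0.033 ]
scene 0.066 [0.5977 0.0134 0.066 ]
side 0.033 [0.5638 0.0267 0.033 ]
side 0.066 [ 0.5603 -0.0284  0.066 ]
tri [0.56411904 0.02651251 0.03256724]
[0.5682 0.0249 0.066 ]
[0.5628 0.0081 0.066 ]
t 0.15 pos [ 0.1869 -0.5171  0.227 ] rpy [-3.141 -0.     0.347] F [0.2 0.4 0.6] grip 93.6
 shift mm [ 537.5 -374.7   27.4] spin -1.3032150109591187
 shift after spin [503.5 419.3  26.7]
```

Both views put the lens at (0.5645, 0.026), and the triangulated mid-height of 32.6 mm matches 33. I'll spin first, then travel.

```bash
python3 -m creep '{"xyz":[[0,0,0],[0,0,0],[0,0,0],[0,0,0],[0,0,0]],"spin":[-0.18,-0.18,-0.18,-0.18,-0.18]}' 94 15; python3 -m creep '{"xyz":[[0,0,0],[0,0,0],[0,0,0]],"spin":[-0.14,-0.14,-0.123]}'; python3 -m creep '{"xyz":[[40,33,0],[40,33,0],[40,33,0],[40,33,0],[40,33,0]],"spin":[0,0,0,0,0]}'
python3 -c "
from h import *
go(.5645,.026,.2,1.65)"
```

```text
time_s: 0.78
ee_pos: [0.1869, -0.5172, 0.2272]
eef_rot: [-3.141, -0.0, 1.253]
force: [0.4, 0.2, -0.1]
grip_width: 0.0942
time_s: 1.15
ee_pos: [0.1869, -0.5172, 0.2272]
eef_rot: [-3.141, -0.0, 1.654]
force: [1.0, -0.4, -0.3]
grip_width: 0.0941
time_s: 1.78
ee_pos: [0.3363, -0.3033, 0.2274]
eef_rot: [3.142, -0.0, 1.65]
force: [0.4, -0.0, 0.5]
grip_width: 0.0939
t 1.77 pos [ 0.3363 -0.3033  0.2274] rpy [ 3.142 -0.     1.65 ] F [ 0.4 -0.   0.5] grip 93.9
 shift mm [310.4 253.4  27.4] spin -0.0004517763640032868
 shift after spin [310.2 253.6  27.4]
```

```bash
python3 -m creep '{"xyz":[[40,33,0],[40,33,0],[40,33,0],[40,33,0],[40,33,0]],"spin":[0,0,0,0,0]}'; python3 -m creep '{"xyz":[[37,29,0],[37,29,0],[36,30,0],[0,0,20]],"spin":[0,0,0,0]}'; 
python3 - <<'E'
from h import *
cv2.imwrite("pics/w1.png",ctrl.camera("wrist")[:,:,::-1])
m=ctrl.camera_model("wrist"); print(proj(m,[.5645,.026,.066]))
go(.5645,.026,.048,1.65)
E
```

```text
time_s: 2.4
ee_pos: [0.485, -0.0908, 0.2274]
eef_rot: [-3.142, 0.0, 1.65]
force: [0.2, 0.7, 0.9]
grip_width: 0.094
time_s: 2.9
ee_pos: [0.5647, 0.0265, 0.2076]
eef_rot: [3.14, -0.0, 1.653]
force: [-0.8, 0.2, -0.2]
grip_width: 0.0939
(np.float64(282.8747908114534), np.float64(209.130396422668))
t 2.95 pos [0.563  0.0254 0.2041] rpy [-3.138 -0.     1.652] F [-0.3 -0.8 -3.7] grip 93.8
 shift mm [  0.4   2.1 156.1] spin 0.0018026917772564488
 shift after spin [  0.4   2.1 156.1]
```

View pics/w1.png

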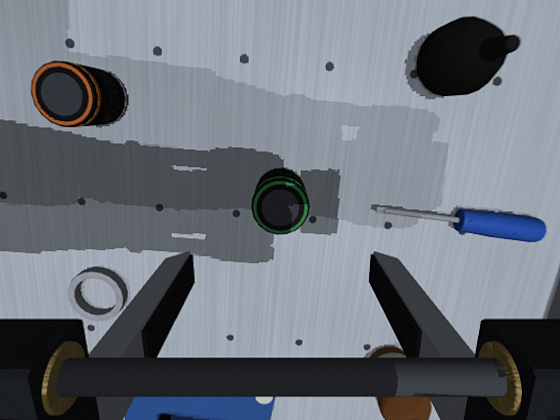

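The wrist view shows the lens top at (280,207). My estimate projects to (283,209), so they agree within about 1 mm. Fingers straddle it with nothing else in the way, so I'll descend.

```bash
python3 -m creep '{"xyz":[[0,-1,45],[0,0,45],[0,0,40],[0,0,20],[0,0,9]],"spin":[0,0,0,0,0]}' 94 15;python3 -m creep '{"xyz":[[0,0,0],[0,0,0],[0,0,0],[0,0,0],[0,0,0]],"spin":[0,0,0,0,0]}' 40 15; python3 -m creep '{"xyz":[[0,0,0],[0,0,0],[0,0,-10]],"spin":[0,0,0]}'
python3 -c "
from h import *
cv2.imwrite('pics/w2.png',ctrl.camera('wrist')[:,:,::-1]);cv2.imwrite('pics/s2.png',ctrl.camera('side')[130:270,180:370,::-1].repeat(4,0).repeat(4,1))
go(.5645,.026,.25,1.65)"
```

```text
time_s: 3.58
ee_pos: [0.5619, 0.0238, 0.0476]
eef_rot: [-3.14, -0.0, 1.649]
force: [1.0, 0.8, -0.5]
grip_width: 0.0938
time_s: 4.2
ee_pos: [0.5627, 0.0241, 0.0488]
eef_rot: [3.141, 0.0, 1.65]
force: [0.9, 0.7, 1.0]
grip_width: 0.0499
time_s: 4.58
ee_pos: [0.5616, 0.0241, 0.0579]
eef_rot: [-3.139, -0.0, 1.65]
force: [-0.5, -0.0, -3.0]
grip_width: 0.0497
t 4.67 pos [0.5625 0.0241 0.0593] rpy [3.141 0.    1.65 ] F [-0.1  0.4 -2.9] grip 50.0
 shift mm [   1.8    2.2 -190.7] spin -0.00018062430653520423
 shift after spin [   1.8    2.2 -190.7]
```

View pics/s2.png

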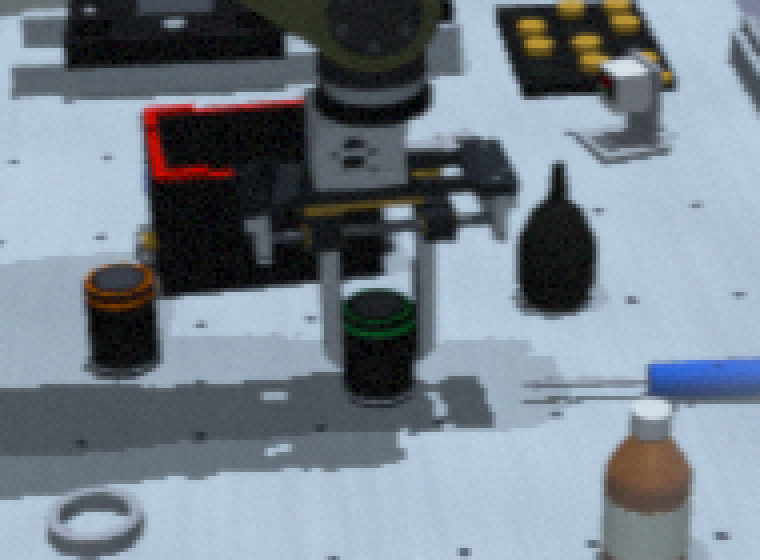

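Held at 50 mm and upright. Lifting it and moving to above the box.

```bash
python3 -m creep '{"xyz":[[0,0,-25],[0,0,-40],[0,0,-45],[0,0,-40],[0,0,0]],"spin":[0,0,0,0,0]}'
python3 -c "
from h import *
go(.491,.2655,.21,1.65)"
```

```text
time_s: 5.3
ee_pos: [0.5632, 0.0241, 0.2112]
eef_rot: [3.137, 0.0, 1.65]
force: [-0.8, 1.4, -1.9]
grip_width: 0.05
t 5.3 pos [0.5632 0.0241 0.2112] rpy [3.137 0.    1.65 ] F [-0.8  1.4 -1.9] grip 50.0
 shift mm [246.4 -52.9   0.9] spin -0.00019190999591112146
 shift after spin [246.4 -52.9   0.9]
```

```bash
python3 -m creep '{"xyz":[[30,-6,0],[35,-8,0],[35,-8,0],[20,-4,0],[0,0,0]],"spin":[0,0,0,0,0]}'
python3 - <<'E'
from h import *
im=ctrl.camera("wrist")[:,:,::-1]; cv2.imwrite("pics/w3.png",im)
m=ctrl.camera_model("wrist"); np.savez("pics/w3m.npz",**m)
go(.491,.2655,.21,1.65)
E
```

```text
time_s: 5.92
ee_pos: [0.5266, 0.1423, 0.2077]
eef_rot: [-3.14, 0.0, 1.651]
force: [0.4, -0.1, -2.3]
grip_width: 0.05
t 5.97 pos [0.5269 0.1415 0.2078] rpy [-3.141  0.     1.651] F [ 0.6 -0.1 -2. ] grip 49.6
 shift mm [126.5 -25.9  -2.2] spin 0.000569966145274492
 shift after spin [126.4 -26.   -2.2]
```

View pics/w3.png

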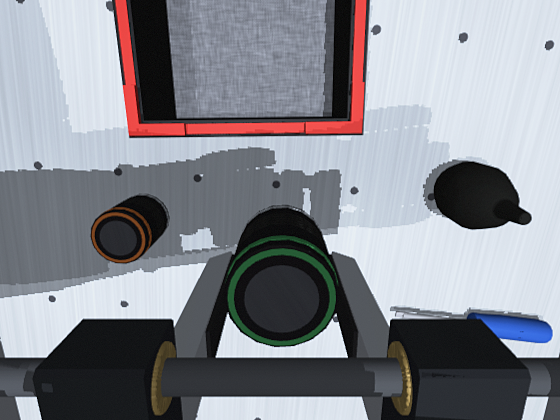

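The wrist view shows the near gasket edge, with outer corners at about (130,136) and (363,134). The lens is held upright. I'll refine the box pose from this.

```bash
python3 - <<'E'
from h import *
m=dict(np.load("pics/w3m.npz")); im=cv2.imread("pics/w3.png")
hsv=cv2.cvtColor(im,cv2.COLOR_BGR2HSV); H,S,V=[hsv[:,:,i].astype(int) for i in range(3)]
k=((H<8)|(H>172))&(S>120)&(V>90); k[160:]=0
cols=np.arange(140,355,10); bot=[np.flatnonzero(k[:,c]).max()+.5 for c in cols]
f=np.polyfit(cols,bot,1)
P=np.array([ray(m,c,np.polyval(f,c),.0985) for c in (140,350)]); print("edge yaw",np.arctan2(*(P[1]-P[0])[1::-1]))
rows=np.arange(5,130,5)
L=np.polyfit(rows,[np.flatnonzero(k[r]).min()-.5 for r in rows],1);Rr=np.polyfit(rows,[np.flatnonzero(k[r]).max()+.5 for r in rows],1)
def cross(g):
    # u=g0 v+g1, v=f0 u+f1
    u=(g[0]*f[1]+g[1])/(1-g[0]*f[0]); return u,f[0]*u+f[1]
a=ray(m,*cross(L),.1);b=ray(m,*cross(Rr),.1)
al=ray(m,np.polyval(L,5),5,.1);br=ray(m,np.polyval(Rr,5),5,.1)
print(cross(L),cross(Rr),a,b,np.linalg.norm(b-a),"side yaws",np.arctan2(*(al-a)[1::-1])-np.pi/2,np.arctan2(*(br-b)[1::-1])-np.pi/2)
mid=(a+b)/2; th=np.arctan2(*(b-a)[1::-1]); 
for hw in (.0625,.065): print(hw,mid+hw*np.array([-np.sin(th),np.cos(th),0]))
E
```

```text
edge yaw 0.09266957438012625
(np.float64(128.39563411039344), np.float64(135.22059457563452)) (np.float64(362.1414352418157), np.float64(132.40930967213407)) [0.41376175 0.1958434  0.1       ] [0.57956423 0.21125238 0.1       ] 0.1665169578681246 side yaws 0.06399048646441696 0.11827044453303204
0.0625 [0.49087943 0.26577972 0.1       ]
0.065 [0.49064808 0.26826899 0.1       ]
```

The gasket measures 166.5 mm wide, with centre (0.491, 0.266) and yaw about 0.09, matching the scene and side views. Moving over the box and down.

```bash
python3 -m creep '{"xyz":[[40,-8,0],[40,-8,0],[30,-6,0],[17,-4,0],[0,0,0]],"spin":[0,0,0,0,0]}'; python3 -c "
from h import *
go(.491,.2660,.0585,1.66)"
```

```text
time_s: 6.6
ee_pos: [0.4912, 0.266, 0.2082]
eef_rot: [-3.141, 0.0, 1.65]
force: [-0.2, -0.2, -2.6]
grip_width: 0.05
t 6.6 pos [0.4912 0.266  0.2082] rpy [-3.141  0.     1.65 ] F [-0.2 -0.2 -2.6] grip 50.0
 shift mm [ 0.000e+00 -1.000e-01  1.497e+02] spin -0.009717703466624705
 shift after spin [ 0.000e+00 -1.000e-01  1.497e+02]
```

```bash
python3 -m creep '{"xyz":[[0,0,35],[0,0,35],[0,0,35],[0,0,25],[0,0,10]],"spin":[0,0,0,0,0]}'; python3 -m creep '{"xyz":[[0,0,5],[0,0,2],[0,0,1]],"spin":[0,0,0]}';python3 -m creep '{"xyz":[[0,0,1],[0,0,1]],"spin":[0,0]}'
```

```text
time_s: 7.22
ee_pos: [0.4911, 0.2648, 0.0672]
eef_rot: [-3.14, 0.001, 1.648]
force: [-0.2, -0.1, -2.8]
grip_width: 0.0499
time_s: 7.6
ee_pos: [0.4914, 0.2663, 0.0611]
eef_rot: [3.141, -0.0, 1.65]
force: [0.1, -0.1, -1.6]
grip_width: 0.0495
time_s: 7.85
ee_pos: [0.4912, 0.2663, 0.0588]
eef_rot: [3.141, -0.0, 1.65]
force: [-2.6, -1.3, 11.2]
grip_width: 0.0499
```

Contact shows as an upward force at the expected height. Opening the fingers and retreating straight up.

```bash
python3 -m creep '{"xyz":[[0,0,0],[0,0,0],[0,0,0],[0,0,0]],"spin":[0,0,0,0]}' 70; python3 -m creep '{"xyz":[[0,0,-10],[0,0,-30],[0,0,-40],[0,0,-40],[0,0,-30]],"spin":[0,0,0,0,0]}'
python3 - <<'E'
from h import *
cv2.imwrite("pics/w4.png",ctrl.camera("wrist")[:,:,::-1])
go(.4873,-.2566,.2,-.1)
E
```

```text
time_s: 8.35
ee_pos: [0.4911, 0.2662, 0.0585]
eef_rot: [3.142, -0.0, 1.65]
force: [1.0, -0.6, -0.4]
grip_width: 0.0699
time_s: 8.98
ee_pos: [0.4912, 0.2663, 0.2111]
eef_rot: [3.14, -0.001, 1.65]
force: [-0.5, -0.9, -0.5]
grip_width: 0.0701
t 9.03 pos [0.4921 0.2667 0.2148] rpy [ 3.135e+00 -2.000e-03  1.650e+00] F [ 0.5 -0.7  3.4] grip 69.8
 shift mm [-521.3  -46.2   13.3] spin 1.7498841300484715
 shift after spin [ 47.4 521.1  18.2]
```

View pics/w4.png

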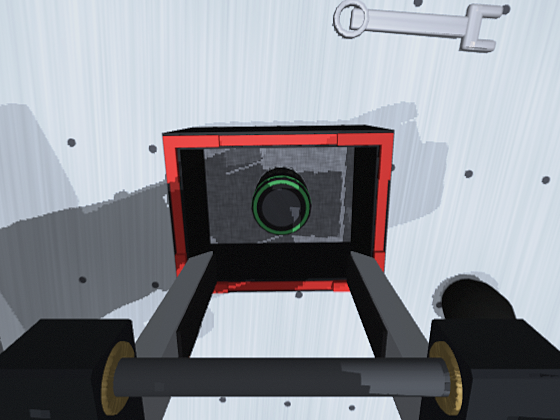

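The lens stands upright in the box, top at (281,206), released. I'll refine the box centre from the gasket's far edge in this view, then move to the lid.

```bash
python3 - <<'E'
from h import *
m=ctrl.camera_model("wrist"); im=cv2.imread("pics/w4.png")
hsv=cv2.cvtColor(im,cv2.COLOR_BGR2HSV); H,S,V=[hsv[:,:,i].astype(int) for i in range(3)]
k=((H<8)|(H>172))&(S>120)&(V>60); k[300:]=0
pts=np.argwhere(k)[:,::-1].astype(np.float32); hull=cv2.convexHull(pts)
for e in np.arange(1,25,.5):
    a=cv2.approxPolyDP(hull,e,True)
    if len(a)<=4: break
P=np.array([ray(m,*q,.1) for q in a[:,0]]); print(a[:,0].tolist(),P.round(4).tolist(),P.mean(0),[np.linalg.norm(P[i]-P[i-1]).round(4) for i in range(len(P))],[round(float(np.arctan2(*(P[i]-P[i-1])[1::-1])),3) for i in range(len(P))])
E
python3 -m creep '{"xyz":[[-40,-4,0],[-50,-5,0],[-55,-5,0],[-55,-5,0],[-55,-5,0]],"spin":[0,0,0,0,0]}' 40
python3 -m creep '{"xyz":[[-55,-5,0],[-55,-5,0],[-50,-5,0],[-40,-4,0],[-20,-2,0]],"spin":[0,0,0,0,0]}'
python3 -m creep '{"xyz":[[-15,0,0],[0,0,0],[0,0,0],[0,0,0],[0,0,0]],"spin":[0.18,0.18,0.18,0.18,0.18]}'
python3 -m creep '{"xyz":[[0,0,0],[0,0,0],[0,0,0],[0,0,0],[0,0,0]],"spin":[0.17,0.17,0.17,0.17,0.17]}'
python3 -c "
from h import *
go(.4873,-.2566,.2,-.1)"
```

```text
[[393.0, 133.0], [383.0, 271.0], [177.0, 276.0], [163.0, 136.0]] [[0.5699, 0.3379, 0.1], [0.58, 0.2282, 0.1], [0.4127, 0.2108, 0.1], [0.4024, 0.3223, 0.1]] [0.4912535  0.27481499 0.1       ] [np.float64(0.1683), np.float64(0.1101), np.float64(0.1682), np.float64(0.112)] [0.093, -1.479, -3.038, 1.663]
time_s: 9.65
ee_pos: [0.487, 0.0084, 0.2091]
eef_rot: [3.141, 0.0, 1.65]
force: [1.3, -0.1, 0.6]
grip_width: 0.0396
time_s: 10.28
ee_pos: [0.4834, -0.2125, 0.2088]
eef_rot: [3.141, 0.0, 1.648]
force: [0.6, 0.6, 1.0]
grip_width: 0.0399
time_s: 10.9
ee_pos: [0.4851, -0.2251, 0.2087]
eef_rot: [3.141, -0.0, 0.745]
force: [0.3, -0.1, 0.8]
grip_width: 0.04
time_s: 11.52
ee_pos: [0.4851, -0.2251, 0.2087]
eef_rot: [-3.142, -0.0, -0.105]
force: [-0.6, -0.8, -0.2]
grip_width: 0.0397
t 11.53 pos [ 0.4851 -0.2251  0.2087] rpy [-3.142 -0.    -0.105] F [-0.6 -0.8 -0.2] grip 39.7
 shift mm [ 5.5 31.1  8.7] spin -0.005088362660738088
 shift after spin [ 5.4 31.1  8.7]
```

The near and far edges are 127 mm apart, so the box centre is (0.4914, 0.2665) and yaw 0.09. Next I'll centre over the lid and check.

```bash
python3 -m creep '{"xyz":[[3,15,0],[2.5,16,0],[0,0,0]],"spin":[0,0,0]}'
python3 - <<'E'
from h import *
im=ctrl.camera("wrist")[:,:,::-1]; m=ctrl.camera_model("wrist"); cv2.imwrite("pics/w5.png",im)
hsv=cv2.cvtColor(im,cv2.COLOR_BGR2HSV); H,S,V=[hsv[:,:,i].astype(int) for i in range(3)]
b,l=blobs((H>100)&(H<125)&(S>120)&(V>60),300); print([(c,s) for c,s in b])
go(.4873,-.2566,.051,-.1)
for p in ([.4873,-.2566,.055],[.4205,-.1975,.02],[.564,-.212,.02]): print(proj(m,p))
E
```

```text
time_s: 11.9
ee_pos: [0.4871, -0.2585, 0.2082]
eef_rot: [-3.142, 0.0, -0.099]
force: [-1.2, -1.4, 0.8]
grip_width: 0.0402
[(array([278.64857234, 185.8480716 ]), array([  208,   106,   142,   170, 18772], dtype=int32))]
t 11.95 pos [ 0.4871 -0.2579  0.2082] rpy [-3.141  0.    -0.1  ] F [0.5 0.2 0.1] grip 39.8
 shift mm [ 1.000e-01 -1.200e+00  1.572e+02] spin 0.0003621090727468079
 shift after spin [ 1.000e-01 -1.200e+00  1.572e+02]
(np.float64(279.5699673640317), np.float64(205.92574929501941))
(np.float64(229.04172225876124), np.float64(265.154561742021))
(np.float64(223.10252497407646), np.float64(120.45207686553769))
```

View pics/w5.png

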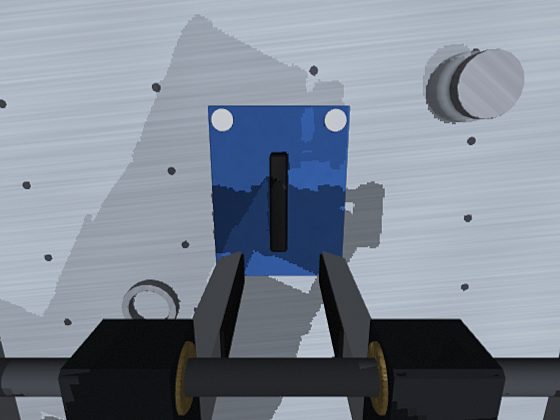

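The handle is at (279,202) and the near marks at (222,120) and (336,120), all within 1 mm or so of prediction, and the lid is square to the tool. Descending to grasp.

```bash
python3 -m creep '{"xyz":[[0,-1,40],[0,0,45],[0,0,40],[0,0,22],[0,0,10]],"spin":[0,0,0,0,0]}' 40 40;python3 -m creep '{"xyz":[[0,0,0],[0,0,0],[0,0,0],[0,0,0],[0,0,0]],"spin":[0,0,0,0,0]}' 5 40; python3 -m creep '{"xyz":[[0,0,-3],[0,0,-8],[0,0,-15],[0,0,0]],"spin":[0,0,0,0]}'
python3 -c "
from h import *
cv2.imwrite('pics/s6.png',ctrl.camera('side')[190:330,160:350,::-1].repeat(4,0).repeat(4,1))
go(.4914,.2665,.2,.09)"
```

```text
time_s: 12.58
ee_pos: [0.487, -0.2558, 0.0504]
eef_rot: [-3.141, 0.001, -0.099]
force: [-0.3, 0.1, -0.3]
grip_width: 0.0401
time_s: 13.2
ee_pos: [0.4878, -0.2564, 0.0524]
eef_rot: [3.141, -0.001, -0.1]
force: [-0.9, 1.3, 6.3]
grip_width: 0.0155
time_s: 13.7
ee_pos: [0.488, -0.2566, 0.079]
eef_rot: [3.14, -0.002, -0.1]
force: [-0.4, -0.3, -4.3]
grip_width: 0.0158
t 13.75 pos [ 0.4876 -0.2564  0.0782] rpy [ 3.141e+00 -1.000e-03 -1.000e-01] F [ 0.6  0.4 -3.9] grip 15.8
 shift mm [ -48.4 -520.6 -122.2] spin -0.19020623979719398
 shift after spin [  50.9 -520.4 -122. ]
```

View pics/s6.png

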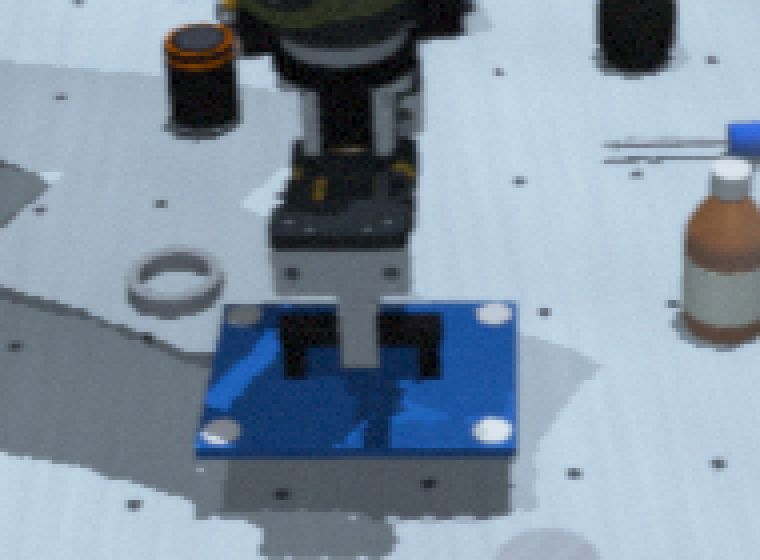

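The lid is lifted level, about 4.4 N. Raising it and carrying it over.

```bash
python3 -m creep '{"xyz":[[0,0,-30],[0,0,-45],[0,0,-45],[0,0,-25],[0,0,0]],"spin":[0,0,0,0,0]}'
python3 -m creep '{"xyz":[[-2,-25,0],[-5,-45,0],[-5,-50,0],[-5,-50,0],[-5,-50,0]],"spin":[0,0,0,0,0]}'
python3 -m creep '{"xyz":[[-5,-50,0],[-5,-50,0],[-5,-50,0],[-4,-40,0],[-2,-20,0]],"spin":[0,0,0,0,0]}'
python3 -m creep '{"xyz":[[0,0,0],[0,0,0],[0,0,0]],"spin":[-0.08,-0.08,-0.03]}'
python3 -c "
from h import *
cv2.imwrite('pics/w7.png',ctrl.camera('wrist')[:,:,::-1])
go(.4914,.2665,.2,.09)"
```

```text
time_s: 14.38
ee_pos: [0.4877, -0.2565, 0.2236]
eef_rot: [3.14, -0.003, -0.1]
force: [0.2, 0.5, -3.8]
grip_width: 0.0157
time_s: 15.0
ee_pos: [0.4867, -0.0335, 0.2206]
eef_rot: [-3.141, 0.002, -0.1]
force: [0.4, -0.2, -3.2]
grip_width: 0.0157
time_s: 15.62
ee_pos: [0.4867, 0.1777, 0.2203]
eef_rot: [3.141, 0.003, -0.098]
force: [0.6, -0.3, -3.4]
grip_width: 0.0156
time_s: 16.0
ee_pos: [0.4871, 0.1758, 0.2207]
eef_rot: [3.141, 0.002, 0.091]
force: [-0.9, 0.9, -3.5]
grip_width: 0.0155
t 16.05 pos [0.4872 0.1758 0.2211] rpy [3.141e+00 2.000e-03 9.200e-02] F [ 0.4 -0.7 -4.2] grip 15.6
 shift mm [ 12.5 -89.9  21. ] spin 0.0015372775266984107
 shift after spin [ 12.4 -90.   21. ]
```

View pics/w7.png

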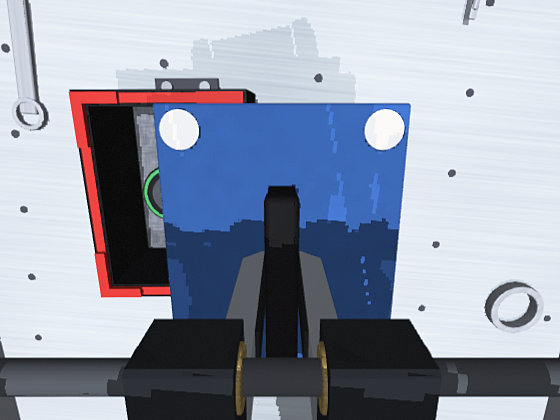

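The wrist view shows the lid held square, with its +x marks at (180,130) and (384,130). I'll work out its offset in the grip from those.

```bash
python3 - <<'E'
from h import *
o=ctrl.get_obs(); m=ctrl.camera_model("wrist"); im=cv2.imread("pics/w7.png"); p=np.array(o["ee_pos"]); w=o["eef_rot"][2]
hsv=cv2.cvtColor(im,cv2.COLOR_BGR2HSV); H,S,V=[hsv[:,:,i].astype(int) for i in range(3)]
k=(S<40)&(V>200); k[:100]=0;k[160:]=0;k[:,:158]=0;k[:,404:]=0
b,l=blobs(k,300); b=[q for q in b if q[1][4]<3000]; print([(c.round(1),s) for c,s in b])
z=p[2]-.031
P=np.array([ray(m,*c,z) for c,s in b[:2]]); print(P, np.linalg.norm(P[1]-P[0]), np.arctan2(*(P[0]-P[1])[1::-1])-np.pi/2)
th=w; c=P.mean(0)-.072*np.array([np.cos(th),np.sin(th),0]); print("lid centre",c,"tcp",p,"off",c-p)
E
```

```text
[(array([330.5, 101. ]), array([258, 100, 146,   3, 438], dtype=int32)), (array([178.8, 129.1]), array([ 160,  109,   39,   41, 1244], dtype=int32)), (array([384. , 129.1]), array([ 365,  109,   39,   41, 1255], dtype=int32))]
[[0.57493417 0.15924228 0.19005651]
 [0.55448593 0.2335406  0.19005651]] 0.07706083215547695 -2.87302374607662
lid centre [0.49301149 0.18980996 0.19005651] tcp [0.48717781 0.17580055 0.22105651] off [ 0.00583368  0.01400941 -0.031     ]
```

```bash
python3 - <<'E'
from h import *
o=ctrl.get_obs(); m=ctrl.camera_model("wrist"); p=np.array(o["ee_pos"]); w=o["eef_rot"][2]
P=np.array([ray(m,*c,p[2]-.031) for c in ((178.8,129.1),(384,129.1))]); d=P[0]-P[1]
print(P,np.linalg.norm(d),np.arctan2(d[1],d[0])-np.pi/2)
c=P.mean(0)-.072*np.array([np.cos(w),np.sin(w),0]); off=c-p; print("centre",c,"off tool", off[0]*np.cos(w)+off[1]*np.sin(w), off[0]*np.sin(w)-off[1]*np.cos(w))
E
```

```text
[[0.55447016 0.23352538 0.19005651]
 [0.56402347 0.13064761 0.19005651]] 0.10332039125502109 0.09259531084011186
centre [0.48754825 0.17550501 0.19005651] off tool 0.00034187894679228877 0.00032816486166167754
```

The lid is centred on the TCP within 0.5 mm and square (marks 103.3 mm apart against 104). Moving over the box and lowering.

```bash
python3 -m creep '{"xyz":[[3,-25,0],[4,-35,0],[4,-22,0],[1.5,-8,0],[0,0,0]],"spin":[0,0,0,0,0]}'
python3 -c "
from h import *
cv2.imwrite('pics/s8.png',ctrl.camera('side')[60:200,160:350,::-1].repeat(4,0).repeat(4,1))
cv2.imwrite('pics/w8.png',ctrl.camera('wrist')[:,:,::-1])
go(.4914,.2665,.139,.09)"
```

```text
time_s: 16.68
ee_pos: [0.4919, 0.2665, 0.2221]
eef_rot: [3.141, 0.001, 0.09]
force: [0.5, 0.5, -3.5]
grip_width: 0.0155
t 16.77 pos [0.492  0.2659 0.2224] rpy [3.141 0.    0.089] F [-0.1  0.2 -3. ] grip 15.7
 shift mm [-0.5 -0.6 83.4] spin -0.0009013526194125987
 shift after spin [-0.5 -0.6 83.4]
```

View pics/w8.png

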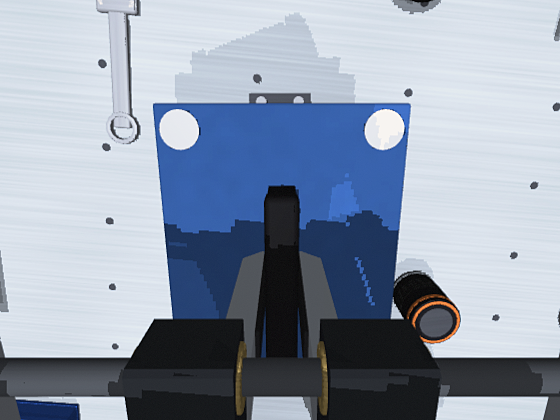

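View pics/s8.png

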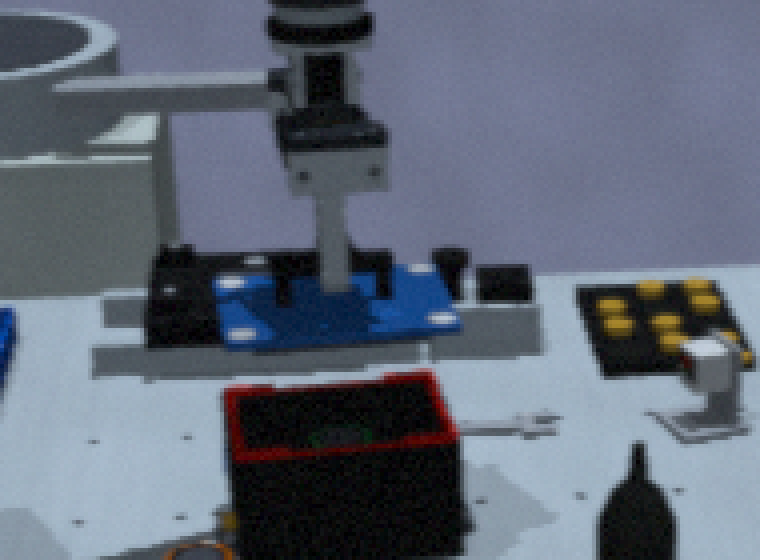

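The lid edges run parallel to the box edges. Lowering in stages.

```bash
python3 -m creep '{"xyz":[[0,0,20],[0,0,25],[0,0,20],[0,0,8],[0,0,4]],"spin":[0,0,0,0,0]}'; python3 -m creep '{"xyz":[[0,0,1],[0,0,1]],"spin":[0,0]}'
```

```text
time_s: 17.4
ee_pos: [0.4922, 0.2664, 0.1457]
eef_rot: [-3.141, -0.0, 0.089]
force: [0.1, 0.6, -3.9]
grip_width: 0.0155
time_s: 17.65
ee_pos: [0.4922, 0.2667, 0.144]
eef_rot: [-3.141, -0.001, 0.09]
force: [-0.3, -0.9, -4.0]
grip_width: 0.0157
```

```bash
python3 -m creep '{"xyz":[[0,0,1],[0,0,1],[0,0,0]],"spin":[0,0,0]}'; python3 -m creep '{"xyz":[[0,0,0.5],[0,0,0]],"spin":[0,0]}'
```

```text
time_s: 18.02
ee_pos: [0.4919, 0.2667, 0.1414]
eef_rot: [3.142, 0.0, 0.09]
force: [0.2, 0.3, -2.9]
grip_width: 0.0157
time_s: 18.27
ee_pos: [0.4919, 0.2667, 0.141]
eef_rot: [-3.142, -0.0, 0.09]
force: [0.3, 0.0, -3.7]
grip_width: 0.0156
```

```bash
python3 -m creep '{"xyz":[[0,0,0.5],[0,0,0]],"spin":[0,0]}'; python3 -m creep '{"xyz":[[0,0,0.5],[0,0,0]],"spin":[0,0]}'
```

```text
time_s: 18.52
ee_pos: [0.492, 0.2667, 0.1405]
eef_rot: [-3.142, -0.0, 0.09]
force: [1.2, 0.7, -2.8]
grip_width: 0.0153
time_s: 18.77
ee_pos: [0.492, 0.2667, 0.1404]
eef_rot: [-3.141, -0.0, 0.09]
force: [-2.8, -2.3, 4.9]
grip_width: 0.0157
```

Contact is at TCP 0.1404, which matches the lid at about 88 mm. Releasing it and backing up.

```bash
python3 -m creep '{"xyz":[[0,0,0],[0,0,0],[0,0,0],[0,0,0]],"spin":[0,0,0,0]}' 40;  python3 -m creep '{"xyz":[[0,0,-15],[0,0,-30],[0,0,-25],[0,0,0],[0,0,0]],"spin":[0,0,0,0,0]}'
python3 - <<'E'
from h import *
go(.4914,.2665,.2,.09)
m=ctrl.camera_model("wrist");im=ctrl.camera('wrist')[:,:,::-1]; cv2.imwrite('pics/w9.png',im)
for n in ("scene","side"): cv2.imwrite(f'pics/{n}9.png',ctrl.camera(n)[:,:,::-1])
hsv=cv2.cvtColor(im,cv2.COLOR_BGR2HSV); H,S,V=[hsv[:,:,i].astype(int) for i in range(3)]
b,l=blobs((S<40)&(V>140),200); b=[q for q in b if q[1][4]<1500]
for c,s in b: print(c.round(1),s,ray(m,*c,.108).round(4))
E
```

```text
time_s: 19.27
ee_pos: [0.492, 0.2667, 0.1399]
eef_rot: [-3.142, -0.0, 0.09]
force: [-0.4, 0.4, 0.5]
grip_width: 0.0401
time_s: 19.9
ee_pos: [0.4917, 0.2666, 0.2094]
eef_rot: [3.141, 0.001, 0.09]
force: [0.1, -0.0, 0.1]
grip_width: 0.0403
t 19.9 pos [0.4917 0.2666 0.2094] rpy [3.141e+00 1.000e-03 9.000e-02] F [ 0.1 -0.   0.1] grip 40.3
 shift mm [-0.3  0.   9.4] spin -0.00019982694293974035
 shift after spin [-0.3  0.   9.4]
[205.6 123.3] [192 109  28  30 672] [0.5593 0.3247 0.108 ]
[356.8 123.3] [343 109  29  30 679] [0.5687 0.221  0.108 ]
[ 40.3 402.4] [ 15 397  49  13 544] [0.3105 0.4601 0.108 ]
[522.2 408. ] [ 497  397   51   23 1058] [0.3423 0.0407 0.108 ]
```

View pics/w9.png

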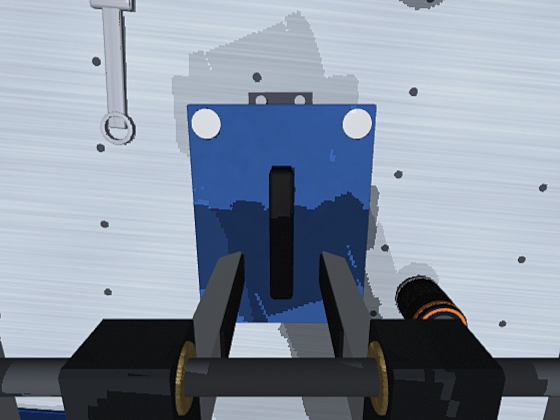

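View pics/side9.png

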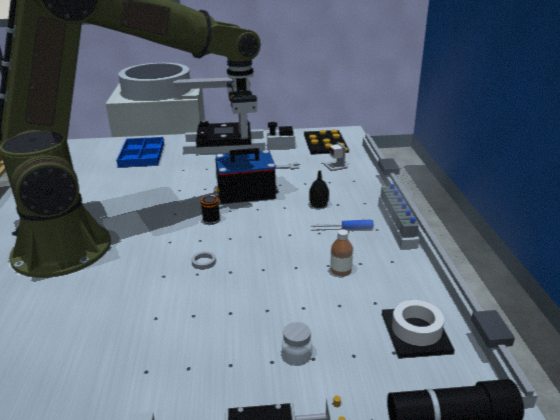

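The marks measure 104.1 mm apart at z=0.108, which confirms the lid lies loose at 88 mm. Its centre is (0.492, 0.2665) and yaw 0.09, square on the box. Next I'll close the fingers and go to c1.

```bash
python3 -m creep '{"xyz":[[36,-26,0],[36,-26,0],[0,0,35],[0,0,25],[0,0,12]],"spin":[0,0,0,0,0]}' 0 40; python3 -m creep '{"xyz":[[0,0,2],[0,0,2],[0,0,0]],"spin":[0,0,0]}'; python3 -c "
from h import *
go(.4914+.067,.2665+.0583,.125,.09)"
```

```text
time_s: 20.68
ee_pos: [0.5584, 0.3246, 0.1358]
eef_rot: [3.141, 0.003, 0.09]
force: [-0.4, -0.6, 0.1]
grip_width: 0.0002
time_s: 21.05
ee_pos: [0.5592, 0.325, 0.1347]
eef_rot: [-3.141, -0.001, 0.09]
force: [-0.1, -0.0, 0.0]
grip_width: 0.0006
t 21.05 pos [0.5592 0.325  0.1347] rpy [-3.141e+00 -1.000e-03  9.000e-02] F [-0.1 -0.   0. ] grip 0.6
 shift mm [-0.9  0.1  9.7] spin -0.0002077015532413462
 shift after spin [-0.9  0.1  9.7]
```

```bash
python3 -m creep '{"xyz":[[0,0,2],[0,0,1.5],[0,0,0]],"spin":[0,0,0]}';python3 -m creep '{"xyz":[[0,0,1],[0,0,1],[0,0,0]],"spin":[0,0,0]}';python3 -m creep '{"xyz":[[0,0,1],[0,0,1],[0,0,0]],"spin":[0,0,0]}'
```

```text
time_s: 21.42
ee_pos: [0.559, 0.3249, 0.1305]
eef_rot: [-3.142, -0.0, 0.09]
force: [-0.9, 0.1, -0.4]
grip_width: 0.0005
time_s: 21.8
ee_pos: [0.5591, 0.325, 0.1295]
eef_rot: [-3.141, -0.001, 0.09]
force: [-3.1, -1.9, 8.5]
grip_width: 0.0003
time_s: 22.18
ee_pos: [0.5592, 0.3252, 0.1278]
eef_rot: [-3.141, -0.001, 0.09]
force: [-3.1, -1.8, 10.6]
grip_width: 0.0003
```

The corner is yielding at about 10 N, as expected. Continuing until it bottoms out.

```bash
python3 -m creep '{"xyz":[[0,0,1],[0,0,1],[0,0,0]],"spin":[0,0,0]}';python3 -m creep '{"xyz":[[0,0,0.7],[0,0,0.7],[0,0,0]],"spin":[0,0,0]}'
```

```text
time_s: 22.55
ee_pos: [0.5594, 0.3253, 0.1262]
eef_rot: [-3.141, -0.002, 0.09]
force: [-4.3, -0.6, 11.5]
grip_width: 0.0002
time_s: 22.92
ee_pos: [0.5594, 0.3254, 0.1259]
eef_rot: [-3.14, -0.003, 0.09]
force: [-7.2, -3.3, 20.5]
grip_width: 0.0003
```

```bash
python3 -m creep '{"xyz":[[0,0,0.7],[0,0,0.7],[0,0,0]],"spin":[0,0,0]}'
```

```text
time_s: 23.3
ee_pos: [0.5595, 0.3255, 0.1257]
eef_rot: [-3.14, -0.003, 0.09]
force: [-11.0, -5.6, 30.9]
grip_width: 0.0006
```

c1 has bottomed out: 31 N with only 0.2 mm more travel. Next is c2.

```bash
python3 -m creep '{"xyz":[[0,0,-12],[0,0,-12],[-50,0,0],[-54,0,0],[-40,0,0]],"spin":[0,0,0,0,0]}';python3 -m creep '{"xyz":[[0,0,4],[0,0,4],[0,0,2],[0,0,0]],"spin":[0,0,0,0]}'; python3 -c "
from h import *
go(.492-.0764,.2665+.0453,.125,.09)"
```

```text
time_s: 23.92
ee_pos: [0.4138, 0.3117, 0.1458]
eef_rot: [3.142, 0.0, 0.09]
force: [0.0, 0.4, 0.3]
grip_width: 0.0005
time_s: 24.42
ee_pos: [0.416, 0.3119, 0.1352]
eef_rot: [3.141, 0.001, 0.089]
force: [-0.2, 0.4, -0.5]
grip_width: 0.0
t 24.43 pos [0.416  0.3119 0.1352] rpy [3.141e+00 1.000e-03 8.900e-02] F [-0.2  0.4 -0.5] grip 0.0
 shift mm [-0.4  0.  10.2] spin -0.0007626932716329193
 shift after spin [-0.4  0.  10.2]
```

```bash
python3 -m creep '{"xyz":[[0,0,2],[0,0,2],[0,0,1],[0,0,1],[0,0,0]],"spin":[0,0,0,0,0]}';python3 -m creep '{"xyz":[[0,0,1],[0,0,1],[0,0,1],[0,0,1],[0,0,0]],"spin":[0,0,0,0,0]}'
```

```text
time_s: 25.05
ee_pos: [0.4156, 0.312, 0.13]
eef_rot: [-3.141, -0.0, 0.09]
force: [-1.7, -1.6, 4.7]
grip_width: 0.0005
time_s: 25.68
ee_pos: [0.4157, 0.3123, 0.1262]
eef_rot: [-3.141, -0.001, 0.09]
force: [-2.5, 0.5, 5.8]
grip_width: 0.0001
```

```bash
python3 -m creep '{"xyz":[[0,0,1],[0,0,0.7],[0,0,0.7],[0,0,0]],"spin":[0,0,0,0]}'
```

```text
time_s: 26.18
ee_pos: [0.4158, 0.3124, 0.1256]
eef_rot: [-3.14, -0.002, 0.09]
force: [-10.1, -4.7, 28.2]
grip_width: 0.0006
```

c2 has bottomed out too, 28 N at the same height. Next is c3.

```bash
python3 -m creep '{"xyz":[[0,0,-12],[0,0,-11],[0,50,0],[0,54,0],[0,0,0]],"spin":[0,0,0,0,0]}';python3 -m creep '{"xyz":[[0,0,4],[0,0,4],[0,0,2],[0,0,0]],"spin":[0,0,0,0]}'; python3 -c "
from h import *
go(.492-.067,.2665-.0583,.125,.09)"
```

```text
time_s: 26.8
ee_pos: [0.4252, 0.2062, 0.1466]
eef_rot: [3.141, -0.0, 0.086]
force: [-0.8, 0.6, 0.5]
grip_width: 0.0005
time_s: 27.3
ee_pos: [0.4247, 0.2088, 0.136]
eef_rot: [3.141, 0.0, 0.091]
force: [0.2, 0.4, -0.3]
grip_width: 0.0003
t 27.3 pos [0.4247 0.2088 0.136 ] rpy [3.141 0.    0.091] F [ 0.2  0.4 -0.3] grip 0.3
 shift mm [ 0.2  0.7 11. ] spin 0.0005681196330900029
 shift after spin [ 0.2  0.7 11. ]
```

```bash
python3 -m creep '{"xyz":[[0,0,2],[0,0,2],[0,0,1],[0,0,1],[0,0,0]],"spin":[0,0,0,0,0]}';python3 -m creep '{"xyz":[[0,0,1],[0,0,1],[0,0,1],[0,0,1],[0,0,0]],"spin":[0,0,0,0,0]}'
```

```text
time_s: 27.92
ee_pos: [0.425, 0.2082, 0.1305]
eef_rot: [3.141, -0.0, 0.09]
force: [-1.8, -2.0, 5.4]
grip_width: 0.0005
time_s: 28.55
ee_pos: [0.4248, 0.2082, 0.1266]
eef_rot: [3.141, 0.0, 0.09]
force: [-3.6, -3.9, 7.9]
grip_width: 0.0004
```

```bash
python3 -m creep '{"xyz":[[0,0,1],[0,0,0.7],[0,0,0.7],[0,0,0]],"spin":[0,0,0,0]}'
```

```text
time_s: 29.05
ee_pos: [0.4249, 0.2081, 0.1255]
eef_rot: [3.141, -0.0, 0.09]
force: [-11.0, -7.4, 26.4]
grip_width: 0.0003
```

c3 is home. Next is c4.

```bash
python3 -m creep '{"xyz":[[0,0,-12],[0,0,-11],[50,0,0],[54,0,0],[40,0,0]],"spin":[0,0,0,0,0]}';python3 -m creep '{"xyz":[[0,0,4],[0,0,4],[0,0,2],[0,0,0]],"spin":[0,0,0,0]}'; python3 -c "
from h import *
go(.492+.0764,.2665-.0453,.125,.09)"
```

```text
time_s: 29.68
ee_pos: [0.5702, 0.2214, 0.147]
eef_rot: [-3.141, -0.0, 0.09]
force: [-0.7, 0.2, 0.5]
grip_width: 0.0009
time_s: 30.18
ee_pos: [0.5678, 0.2215, 0.1371]
eef_rot: [-3.142, -0.0, 0.09]
force: [0.1, 0.4, 0.7]
grip_width: 0.0006
t 30.18 pos [0.5678 0.2215 0.1371] rpy [-3.142 -0.     0.09 ] F [0.1 0.4 0.7] grip 0.6
 shift mm [ 0.5  0.3 12.1] spin 0.00015210175790159042
 shift after spin [ 0.5  0.3 12.1]
```

```bash
python3 -m creep '{"xyz":[[0,0,2],[0,0,2],[0,0,1],[0,0,1],[0,0,0]],"spin":[0,0,0,0,0]}';python3 -m creep '{"xyz":[[0,0,1],[0,0,1],[0,0,1],[0,0,1],[0,0,0]],"spin":[0,0,0,0,0]}';python3 -m creep '{"xyz":[[0,0,1],[0,0,0.7],[0,0,0]],"spin":[0,0,0]}'
```

```text
time_s: 30.8
ee_pos: [0.5683, 0.2214, 0.1309]
eef_rot: [-3.142, 0.0, 0.09]
force: [0.0, -0.7, -0.6]
grip_width: 0.0004
time_s: 31.42
ee_pos: [0.5685, 0.2213, 0.1272]
eef_rot: [3.142, -0.001, 0.09]
force: [-2.2, -1.1, 5.1]
grip_width: 0.0005
time_s: 31.8
ee_pos: [0.5685, 0.2212, 0.1255]
eef_rot: [3.141, -0.001, 0.09]
force: [-1.0, -1.0, 5.4]
grip_width: 0.0006
```

```bash
python3 -m creep '{"xyz":[[0,0,0.7],[0,0,0.7],[0,0,0.7],[0,0,0]],"spin":[0,0,0,0]}'
```

```text
time_s: 32.3
ee_pos: [0.5686, 0.2212, 0.1252]
eef_rot: [3.142, -0.002, 0.09]
force: [-8.0, -4.9, 20.1]
grip_width: 0.0006
```

All four corners bottomed out at nearly the same TCP height (0.1252–0.1257). Backing off to inspect.

```bash
python3 -m creep '{"xyz":[[0,0,-20],[0,0,-40],[-36,-26,-40],[-36,-26,0],[0,0,0]],"spin":[0,0,0,0,0]}'
python3 - <<'E'
from h import *
go(.4914,.2665,.2,.09)
m=ctrl.camera_model("wrist");im=ctrl.camera('wrist')[:,:,::-1]; cv2.imwrite('pics/w10.png',im)
hsv=cv2.cvtColor(im,cv2.COLOR_BGR2HSV); H,S,V=[hsv[:,:,i].astype(int) for i in range(3)]
b,l=blobs((S<40)&(V>140),150); b=[q for q in b if q[1][4]<1500]
for c,s in b: print(c.round(1),s,ray(m,*c,.103).round(4))
c=ctrl.camera("side")[:,:,::-1]; cv2.imwrite("pics/side10.png",cv2.resize(c[135:210,200:300],None,fx=8,fy=8,interpolation=cv2.INTER_CUBIC))
c=ctrl.camera("scene")[:,:,::-1]; cv2.imwrite("pics/scene10.png",cv2.resize(c[140:215,300:400],None,fx=8,fy=8,interpolation=cv2.INTER_CUBIC))
E
```

```text
time_s: 32.92
ee_pos: [0.4903, 0.268, 0.2236]
eef_rot: [-3.141, -0.001, 0.092]
force: [0.5, 0.5, 0.2]
grip_width: 0.0006
t 32.92 pos [0.4903 0.268  0.2236] rpy [-3.141e+00 -1.000e-03  9.200e-02] F [0.5 0.5 0.2] grip 0.6
 shift mm [ 0.9  1.6 23.6] spin 0.0023683113726922222
 shift after spin [ 0.9  1.6 23.6]
[213.3 120. ] [200 107  27  27 587] [0.5598 0.3246 0.103 ]
[354.2 120.6] [341 107  27  28 589] [0.569  0.2209 0.103 ]
[221.5 295.4] [210 285  24  22 398] [0.4161 0.3117 0.103 ]
[344.1 295.8] [333 286  23  21 387] [0.4255 0.208  0.103 ]
[281.3 409.3] [276 397  12  23 179] [0.3022 0.25   0.103 ]
```

View pics/side10.png

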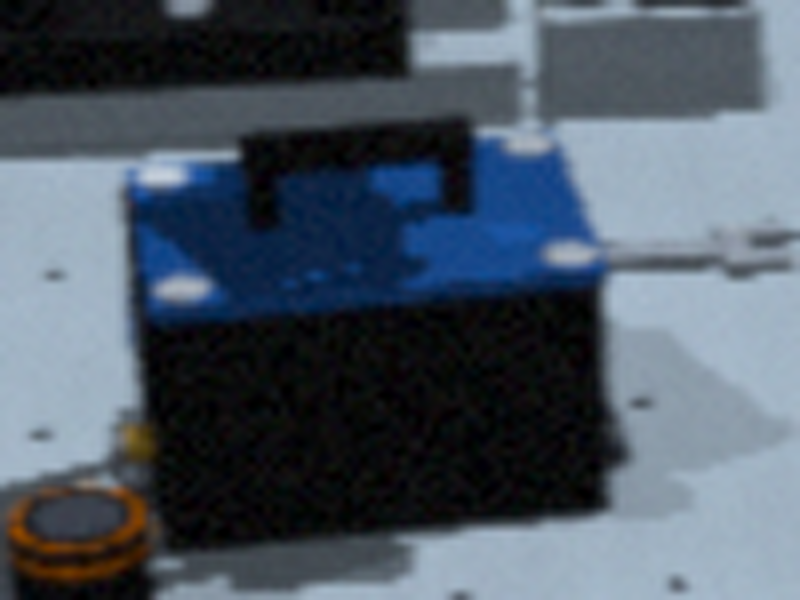

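View pics/scene10.png

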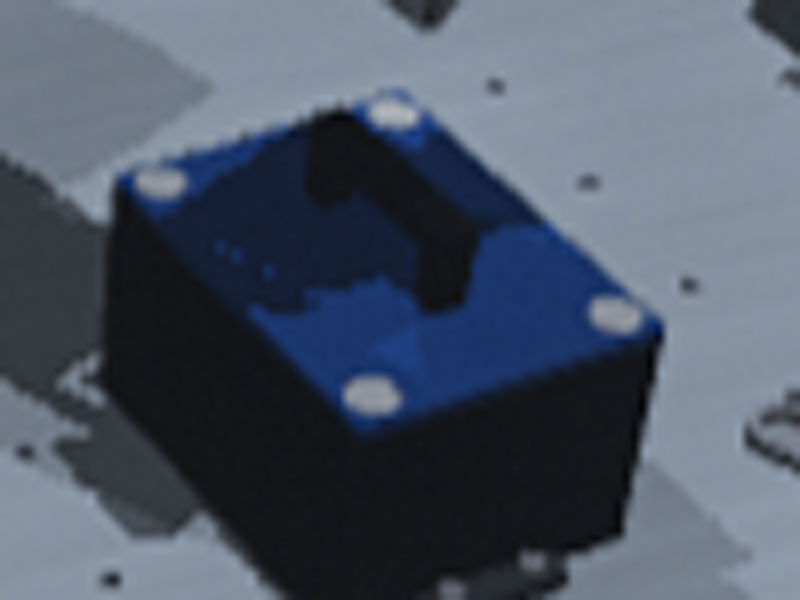

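View pics/w10.png

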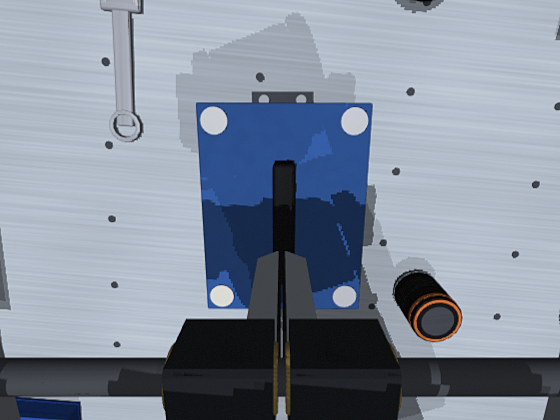

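No red gasket shows anywhere. The four marks fit a flat plane at z=0.103: sides 104.1, 104.1, 144.3 and 144.2 mm against 104 and 144. The lid is centred at (0.4926, 0.2663), the arm is clear, and bystanders are unmoved. Handing in.

```bash
python3 -c "
from station import ctrl
print(ctrl.hand_in()); print(ctrl.get_obs()['time_s'])"
```

```text
the job is handed in; nothing more can be done
None
the job is handed in; nothing more can be done
```

I put the green-ring lens in the dry box, sealed the lid over it and handed the job in about 33 s into the 72 s limit. No verdict was reported.

- **Lens:** I stood it on the box floor and let go. The wrist picture then showed it upright near the centre of the box. I couldn't see it again once the lid was on.
- **Lid laid loose:** I released it on the gasket before pressing anything. Its marks came out 104.1 mm apart when read at the loose height, against 104 nominal. It was centred on the box to about 1 mm and square to it.
- **Pressing:** I pressed c1, c2, c3 and c4 in turn until each went rigid at 20–31 N. All four stopped within 0.5 mm of each other in tool height (0.1252–0.1257 m).
- **Force reading:** c2, c3 and c4 gave way at about 5–8 N, less than the 10–12 N you quoted. I took the rigid stop as proof that each corner was home, because I had no direct reading of the gasket.
- **Last pictures:** No red gasket showed, and the mark spacing fitted a flat lid at the sealed height within 0.3 mm. The arm was clear of everything. The bystanders in view looked in place, but I didn't re-measure their positions.

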